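# Load the soak rack with reference plates and lock its gate

### The job

Load the soak rack for the calibration chamber: turn the wing knob until its tongue is clear of the catch on the frame, swing the gate wide open, and slide every aluminium reference plate on the bench by its black tab fully home into the slot whose height matches that plate's thickness. Then swing the gate fully shut across the slots and turn the wing knob all the way back so that its tongue sits behind the catch again. Leave the meter, the steel cup and the screwdriver where they are.

Things in the scene. Friction and masses are not known exactly. Their poses are not given: they have to be found in the camera images.
- rack: Fixed steel base plate 212 x 300 x 6 mm; its top (z = 6 mm) is the slots' floor and an apron reaching 106 mm beyond the mouths. Origin at bench level on the line of the end stops, mid-row; +x points out of the mouths (away from the robot), y along the row (slot centres at y = -81, -27, 27, 81 mm). Shut gate along x = 97 mm. The frame catch, a dark block 8 mm tall, stands in front of the shut gate at x = 117 to 137, y = 122 mm.
- slot_a: Slot 8 mm high for the 6 mm plate (thinnest): aluminium channel 44 mm wide inside, a lip 7.5 wide and 6 thick along each side, 29 mm open between for the tab. Origin at floor level on the centre line at the end stop's face; +x out of the mouth. Lips end 84 mm out, slightly flared walls 88 mm out. Its place in the row varies.
- slot_b: Slot 13 mm high for the 11 mm plate (second thinnest): aluminium channel 44 mm wide inside, a lip 7.5 wide and 6 thick along each side, 29 mm open between for the tab. Origin at floor level on the centre line at the end stop's face; +x out of the mouth. Lips end 84 mm out, slightly flared walls 88 mm out. Its place in the row varies.
- slot_c: Slot 18 mm high for the 16 mm plate (second thickest): aluminium channel 44 mm wide inside, a lip 7.5 wide and 6 thick along each side, 29 mm open between for the tab. Origin at floor level on the centre line at the end stop's face; +x out of the mouth. Lips end 84 mm out, slightly flared walls 88 mm out. Its place in the row varies.
- slot_d: Slot 23 mm high for the 21 mm plate (thickest): aluminium channel 44 mm wide inside, a lip 7.5 wide and 6 thick along each side, 29 mm open between for the tab. Origin at floor level on the centre line at the end stop's face; +x out of the mouth. Lips end 84 mm out, slightly flared walls 88 mm out. Its place in the row varies.
- plate_a_mid (a point): Aluminium plate 84 (x) x 40 (y) x 6 mm (thinnest), lying flat, with an upright black tab mid-top, 10 (x) x 22 (y) x 45 mm tall. The point is on the centre line, half-way up the whole: 25.5 mm above the underside, 25.5 mm below the tab's top. x goes along the slot, either way round; fully home the point is 42 mm from the end stop. About 84 g. None if absent.
- plate_b_mid (a point): Aluminium plate 84 (x) x 40 (y) x 11 mm (second thinnest), lying flat, with an upright black tab mid-top, 10 (x) x 22 (y) x 45 mm tall. The point is on the centre line, half-way up the whole: 28 mm above the underside, 28 mm below the tab's top. x goes along the slot, either way round; fully home the point is 42 mm from the end stop. About 130 g. None if absent.
- plate_c_mid (a point): Aluminium plate 84 (x) x 40 (y) x 16 mm (second thickest), lying flat, with an upright black tab mid-top, 10 (x) x 22 (y) x 45 mm tall. The point is on the centre line, half-way up the whole: 30.5 mm above the underside, 30.5 mm below the tab's top. x goes along the slot, either way round; fully home the point is 42 mm from the end stop. About 175 g. None if absent.
- plate_d_mid (a point): Aluminium plate 84 (x) x 40 (y) x 21 mm (thickest), lying flat, with an upright black tab mid-top, 10 (x) x 22 (y) x 45 mm tall. The point is on the centre line, half-way up the whole: 33 mm above the underside, 33 mm below the tab's top. x goes along the slot, either way round; fully home the point is 42 mm from the end stop. About 221 g. None if absent.
- gate (a joint): Gate, a steel bar 250 mm long across the slot mouths, 9 to 29 mm above the bench (18 to 29 at the free end), on an upright hinge at the -y end of the row: 0 rad shut, grows to 1.8 as its free end swings out to the rack's +x side (clockwise from above). Friction 0.12 N m; stays where left. Shut, it just clears plates that are home.
- gate_hinge (a point): Point on the gate's upright hinge axis, at rack x = 97, y = -122 mm, 29 mm above the bench.
- gate_post (a point): The gate's upright round black pull post, 14 mm across, standing 29 to 80 mm above the bench, 120 mm from the hinge axis; the point is on its axis, 60 mm above the bench. It can be pinched from any side and turns freely with the gate inside the grip if followed along the arc.
- latch (a joint): Wing knob on the gate's free end: 0 rad with its tongue behind the frame catch (wing in line with the gate), grows to 1.5 counter-clockwise from above (wing across the gate, tongue clear). The tongue lies under the free end. Turned less than about 1 rad it holds a shut gate shut and keeps an open one from shutting. Friction 0.08 N m; stays where left.
- knob_grip (a point): Point on the wing knob's axis, 56 mm above the bench, 244 mm from the gate's hinge axis. The black wing is 44 mm long (y of this frame), 10 mm thick (x of this frame), from 39 to 69 mm above the bench.
- meter: Bystander: black hand-held thermometer 150 x 70 x 30 mm, lying on the bench; origin under its middle.
- beaker: Bystander: steel cup 70 mm across, 90 mm tall; origin under its middle.
- driver: Bystander: screwdriver lying on the bench.
Mind the look-alikes: they are no part of the job. Leave any turquoise look-alike of the part that bears plate_c_mid alone.

How it is judged:
By the outcome, as a careful person would: the job done as asked, in the order asked, and still so for the second after the job is handed in, with the robot touching nothing.
Of plate_a, plate_b, plate_c, plate_d only 2 to 4 are there at a start; the rules pass over those that are not, and their reading is None.
At some moment in a run one of plate_a, plate_b, plate_c, plate_d may be knocked a few centimetres aside while the robot is not near it.
Once in a run the grip may slacken for a moment while it holds something.
It also fails if it takes over 210 s, if anything falls off the work surface, if the arm or the gripper's body presses on something with over 40 N, if the wrist force passes 120 N, or if a joint passes its speed limit or range.

### The arm

A 7-joint arm with a two-finger parallel gripper is mounted at the origin on the work surface. World frame = base frame: x ahead of the robot, y to its left, z up, the work surface at z = 0. Lengths are in mm, angles in rad, forces in N, time in s.
With the tool pointing down it reaches from about 400 to 925 mm from the base axis. Payload 5.6 kg.
Tool frame: the origin (TCP) lies at the very end of the fingers, on their centre line; the grasp point (between the pads) lies grasp_offset behind it (grasp_offset is the distance from the TCP to the grasp point, in mm); y points along the fingers, z is the direction in which the jaws open and shut, and the axes are right-handed (so a half turn about y gives the same grasp; the last joint's range is limited). The gripper opens to 85 mm and grips with 20 to 120 N. Pads are 22 mm wide; open, the fingers measure 114 mm over their backs; the gripper's body (76 mm by 85 mm) begins 54 mm behind the grasp point. The pads swing forward as they close: fully open they stand 13 mm farther back than shut.
Start: joints at [-1.367, 0.468, -0.012, 1.603, 0.006, 1.071, -0.056], TCP at [158.837, 630.301, 231.29] pointing down, gripper open.
Joint ranges: [-2.53, 2.53], [-0.31, 2.02], [-1.57, 1.55], [0.28, 2.44], [-1.29, 4.43], [0.15, 1.84], [-2.92, 2.92]. Speed limits (rad/s): [2.57, 2.57, 3.14, 3.14, 3.14, 3.14, 3.14].

### API

Orientations are given as a rotation vector (axis times angle).
In Python, from workcell import movep, move_linear, set_joints, gripper_to, wait, solve_ik, snapshot, Unreachable, hand_in, get_clock, get_joint_positions, get_qd, get_tau, get_eef_pos, get_orientation, get_force, get_torque, get_finger_gap, grasp_offset gives the robot as it stands. Calls block until the motion is done:
- movep(position, orientation): joint-space move of the TCP to a pose.
- move_linear(position, ori=None, rate=150, guard=None): straight line of the TCP; ori=None keeps the orientation; rate is the mean speed in mm/s. With guard (N) it stops when the force on the tool has changed by that much, and returns True; else False.
- set_joints(angles): joint-space move.
- gripper_to(opening, force=None): opening from 0.0 (shut) to 1.0 (fully open); force is the grip in N (None keeps the last); returns when the fingers have stopped.
- wait(seconds).
- solve_ik(position, orientation): joint angles nearest the present ones, or None.
- snapshot(name): name is "side" or "top" or "wrist"; returns a dict with "color" (400x640x3 uint8, red, green, blue), "vfov" (degrees; the focal length in pixels is half the picture's height over the tangent of half this angle, whatever the lens; pixels are square), "cx", "cy" (the principal point, pixels), "R" (3x3) and "t" (3): a world point X has camera coordinates R X + t. Camera axes: x right, y down, z forward; pixel columns grow to the right and rows downward; lengths in mm; the calibration is good to about 2 mm. A picture is of the moment at which its call begins. There is no depth.
A pose or a line that the arm cannot do raises Unreachable and nothing moves.
- hand_in(): hands the job in, once; it reports no verdict.
Readings, each from a call of its own:
- get_clock(): time.
- get_joint_positions(): joint angles.
- get_qd(): joint speeds.
- get_tau(): joint torques, N m.
- get_eef_pos(): TCP position.
- get_orientation(): TCP orientation.
- get_force(): force on the tool from outside, world axes, zero at the start.
- get_torque(): the same for the moment, N m.
- get_finger_gap(): opening from 0.0 (shut) to 1.0 (fully open).
Only numpy, scipy, OpenCV 4.12 (cv2) and the standard library are available. Lean on these libraries where they do the work, as an engineer would, in place of code of your own. Each camera call takes 0.05 s, during which the arm holds its last target. There are 200 camera calls.

## Working session

There is one attempt and no reset: what is moved stays moved. The work goes in short steps, each a Python script; the robot and the scene stay as the last script left them, time stands still between calls to the robot, and variables do not carry over. Pictures are saved under pics/ and viewed, about 12 in all and at most 16, crops included, and the job is handed in when it is done.

```bash
ls; mkdir -p pics
cat > h.py <<'E'
import numpy as np, cv2
from workcell import *
from scipy.spatial.transform import Rotation as Rot
def snap(n,f=None):
    s=snapshot(n)
    if f: cv2.imwrite('pics/'+f,cv2.cvtColor(s['color'],cv2.COLOR_RGB2BGR)); np.savez('pics/'+f+'.npz',**s)
    return s
def load(f): return dict(np.load('pics/'+f+'.npz'))
def foc(s): return 200/np.tan(np.radians(float(s['vfov']))/2)
def ray(s,u,v):
    R=np.array(s['R']);t=np.array(s['t']);f=foc(s)
    d=R.T@np.array([(u-s['cx'])/f,(v-s['cy'])/f,1.]); return -R.T@t,d
def onz(s,u,v,z):
    o,d=ray(s,u,v); return o+d*(z-o[2])/d[2]
def proj(s,X):
    c=np.array(s['R'])@np.array(X,float)+np.array(s['t']); f=foc(s)
    return np.array([f*c[0]/c[2]+s['cx'],f*c[1]/c[2]+s['cy']])
E
python3 - <<'E'
from h import *
print(get_clock(),grasp_offset() if callable(grasp_offset) else grasp_offset,get_eef_pos(),get_orientation(),get_finger_gap(),get_force())
for n in("top","side","wrist"):
    s=snap(n,n+'0.png'); R=np.array(s['R']); print(n,s['vfov'],s['cx'],s['cy'],'cam',-R.T@s['t'],'fwd',R[2])
E
```

```text
pics
0.0 18.700000000000003 [158.74511439 629.73444345 230.30964897] [-1.5639058   0.19392216 -0.19380366] 1.0054051406404703 [ 0.4456573  -0.72917271 -0.33840515]
top 56.09847289699734 322.44816365983877 200.00139525127773 cam [ 223.65652092   -9.0189589  1059.90222544] fwd [ 2.11723152e-01 -2.78959623e-04 -9.77329642e-01]
side 56.226121171797104 325.5251044056858 202.38866358108908 cam [ 161.37222928 -794.55478985  666.72785863] fwd [ 0.28468415  0.76907983 -0.57225096]
wrist 71.72403558632983 320.1612937271298 201.09883234853064 cam [ 89.64207609 646.2101429  373.69343495] fwd [ 0.27225279 -0.07072452 -0.95962308]
```

View pics/top0.png

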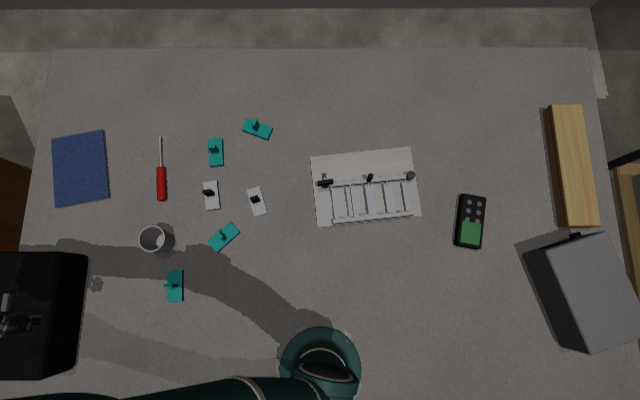

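View pics/side0.png

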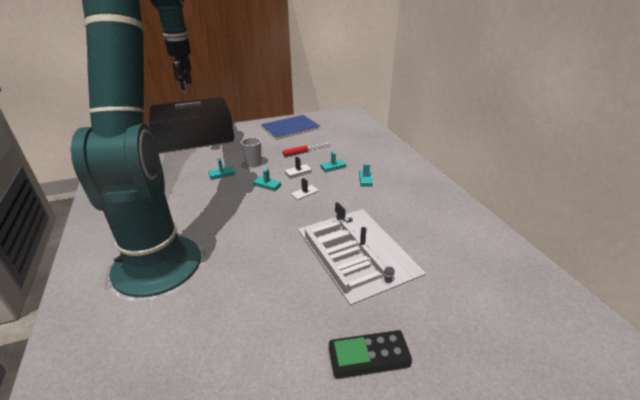

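Top view: two bare aluminium plates, tabs at about (209,192) and (255,199), and four turquoise look-alikes. The rack's apron corners are at about (310,156), (411,147), (421,216) and (317,227). The knob is at (324,182), the post at (369,178) and the hinge at (410,175). The side view agrees. Next I'll make rough estimates and take close views.

```bash
python3 - <<'E'
from h import *
s=load('top0.png')
c=np.array([onz(s,u,v,6)[:2] for u,v in((310,156),(411,147),(421,216),(317,227))]);print(c.round(), [np.linalg.norm(c[i]-c[(i+1)%4]).round() for i in range(4)])
print('plates',onz(s,211,195,8),onz(s,257,201,8),'knob',onz(s,324,182,60),'hinge',onz(s,410,175,29))
# tool-down orientation: tool y down, z horizontal at yaw a
def down(a):
    z=np.array([np.cos(a),np.sin(a),0]);y=np.array([0,0,-1.]);x=np.cross(y,z)
    return Rot.from_matrix(np.c_[x,y,z]).as_rotvec()
print(Rot.from_rotvec(get_orientation()).as_matrix().round(2))
for p in((470,300,260),(520,-10,260)):
  for a in np.arange(0,6.28,np.pi/4):
    q=solve_ik(p,down(a)); print(p,round(a,2),None if q is None else np.round(q,2))
E
cat >> h.py <<'E'
def down(a):
    z=np.array([np.cos(a),np.sin(a),0]);y=np.array([0,0,-1.]);x=np.cross(y,z)
    return Rot.from_matrix(np.c_[x,y,z]).as_rotvec()
E
```

```text
[[ 585.   27.]
 [ 612. -272.]
 [ 405. -290.]
 [ 374.    6.]] [np.float64(300.0), np.float64(208.0), np.float64(298.0), np.float64(212.0)]
plates [467.1952116  311.15434673   8.        ] [449.158444   178.25338884   8.        ] knob [490.98638606 -13.72401595  60.        ] hinge [ 519.18280011 -259.13180292   29.        ]
[[ 0.97 -0.    0.24]
 [-0.24 -0.    0.97]
 [ 0.   -1.   -0.  ]]
(470, 300, 260) 0.0 [-0.97  0.29  0.42  1.83 -0.13  1.06 -0.5 ]
(470, 300, 260) 0.79 [-0.85  0.28  0.27  1.82 -0.08  1.05  0.24]
(470, 300, 260) 1.57 [-0.73  0.28  0.12  1.81 -0.04  1.05  0.98]
(470, 300, 260) 2.36 [-0.62  0.28 -0.01  1.8   0.    1.06  1.72]
(470, 300, 260) 3.14 [-0.5   0.29 -0.15  1.79  0.05  1.06  2.47]
(470, 300, 260) 3.93 [-1.58  0.61  1.36  1.86 -0.63  1.22 -2.37]
(470, 300, 260) 4.71 [-1.18  0.32  0.68  1.84 -0.22  1.07 -1.98]
(470, 300, 260) 5.5 [-1.07  0.3   0.54  1.83 -0.17  1.06 -1.25]
(520, -10, 260) 0.0 [-0.68  0.25  0.75  1.93 -0.2   1.04  0.16]
(520, -10, 260) 0.79 [-0.64  0.24  0.7   1.92 -0.18  1.04  0.92]
(520, -10, 260) 1.57 [-0.58  0.23  0.63  1.92 -0.16  1.04  1.69]
(520, -10, 260) 2.36 [-0.47  0.22  0.49  1.91 -0.12  1.04  2.43]
(520, -10, 260) 3.14 [-1.07  0.5   1.37  1.94 -0.54  1.15 -2.63]
(520, -10, 260) 3.93 [-1.07  0.5   1.37  1.94 -0.54  1.15 -1.85]
(520, -10, 260) 4.71 [-0.86  0.3   0.98  1.93 -0.28  1.06 -1.32]
(520, -10, 260) 5.5 [-0.74  0.26  0.83  1.93 -0.22  1.05 -0.6 ]
```

Run:
```python
from h import *
movep((440,240,200),down(np.pi/2)); s=snap('wrist','wp.png')
movep((620,-120,170),down(-np.pi/2+0.1)); s=snap('wrist','wr.png'); print(get_clock())
movep((560,-120,230),down(-np.pi/2+0.1)); s=snap('wrist','wr2.png'); print(get_clock())
```

```text
3.7083
4.1917
```

View pics/wp.png

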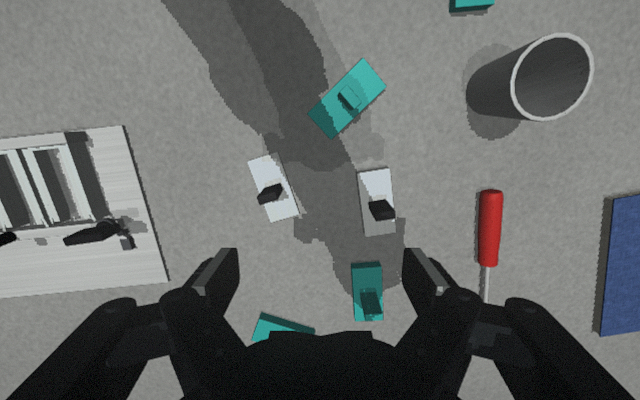

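View pics/wr.png

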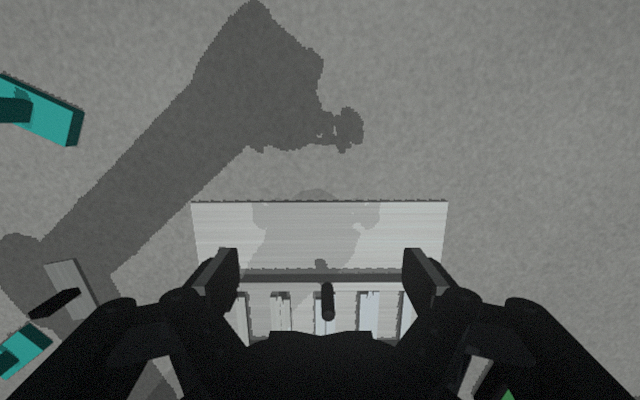

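Close view: the plates are at about (272,188) and (377,202), and the rack is at the left. In the rack view the gripper hides the slots, since the camera's free field is on its own far side. I'll take views with the free field over the rack and plates, and get heights from parallax.

Run:
```python
from h import *
a=np.pi/2+.1
for n,p,aa in(('v1',(690,-110,140),a),('v2',(590,-230,140),a),('v3',(590,-10,140),a),('p1',(540,320,120),np.pi/2),('p2',(540,170,120),np.pi/2)):
    movep(p,down(aa)); s=snap('wrist',n+'.png'); print(n,get_clock(),-np.array(s['R']).T@s['t'])
import cv2
m=[cv2.imread(f'pics/{n}.png')[0:300] for n in('v2','v3')]
cv2.imwrite('pics/mv.png',np.vstack(m))
m=[cv2.imread(f'pics/{n}.png')[0:300] for n in('p1','p2')]
cv2.imwrite('pics/mp.png',np.vstack(m))
```

```text
v1 6.0833 [ 618.71309452 -117.90299356  282.28794172]
v2 6.8 [ 518.98332923 -238.28821235  283.42573228]
v3 7.7333 [519.6169956  -19.43860496 283.02192591]
p1 9.05 [469.99363844 317.04566553 262.95913541]
p2 9.75 [469.24194474 167.39572594 263.46753642]
```

View pics/mv.png

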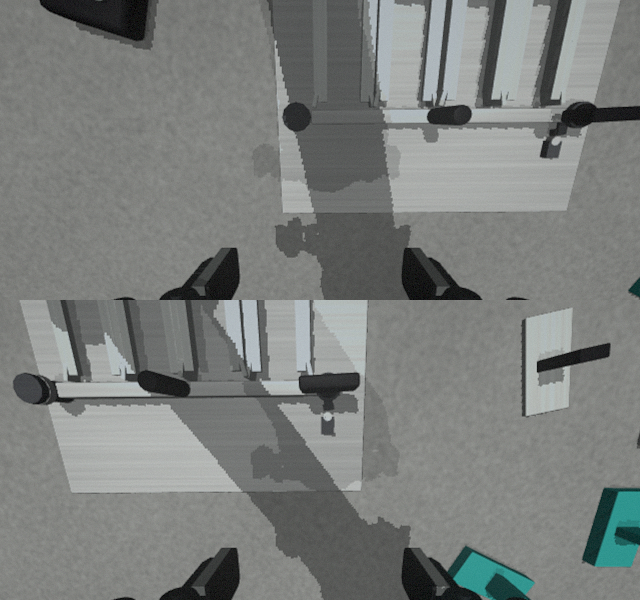

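View pics/mp.png

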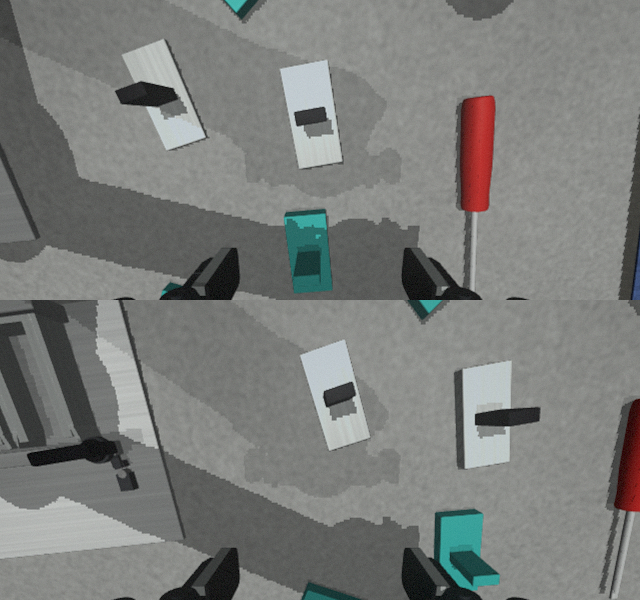

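View pics/v1.png

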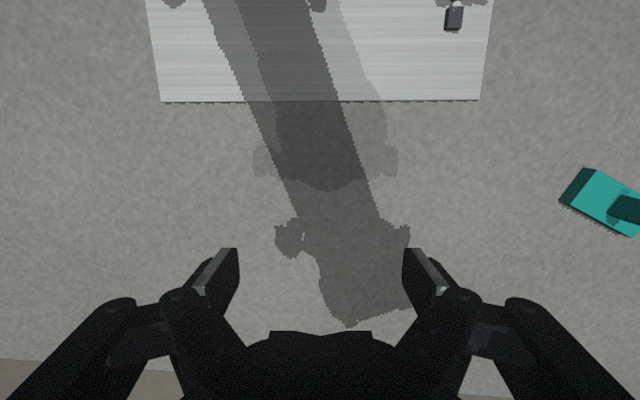

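The views show the knob, post, hinge, catch, plates and lip ends clearly. I'll enlarge the parts whose heights matter.

Run:
```python
import cv2,numpy as np
def c(n,x,y,w,h,k):
    return cv2.resize(cv2.imread(f'pics/{n}.png')[y:y+h,x:x+w],(w*k,h*k),interpolation=cv2.INTER_CUBIC)
# plates
a=np.hstack([c('p1',100,30,120,130,3),c('p1',260,50,120,130,3)]);b=np.hstack([c('p2',280,30,120,130,3),c('p2',430,50,120,130,3)])
cv2.imwrite('pics/e1.png',cv2.resize(np.vstack([a,b]),(554,600)))
a=c('v2',265,60,320,70,2);a=np.vstack([c('v2',265,60,320,75,2),c('v3',0,40,320,75,2),c('v2',265,0,320,75,2),c('v3',100,0,320,75,2)])
a=cv2.convertScaleAbs(a,alpha=1.2)
cv2.imwrite('pics/e2.png',a)
```

```text
(no output)
```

View pics/e1.png

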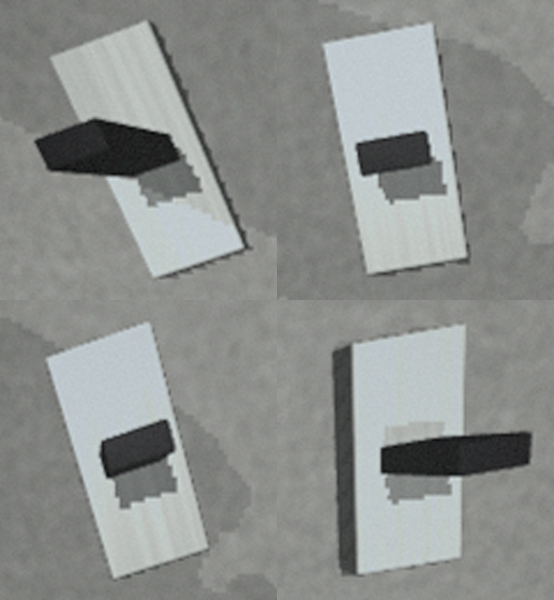

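View pics/e2.png

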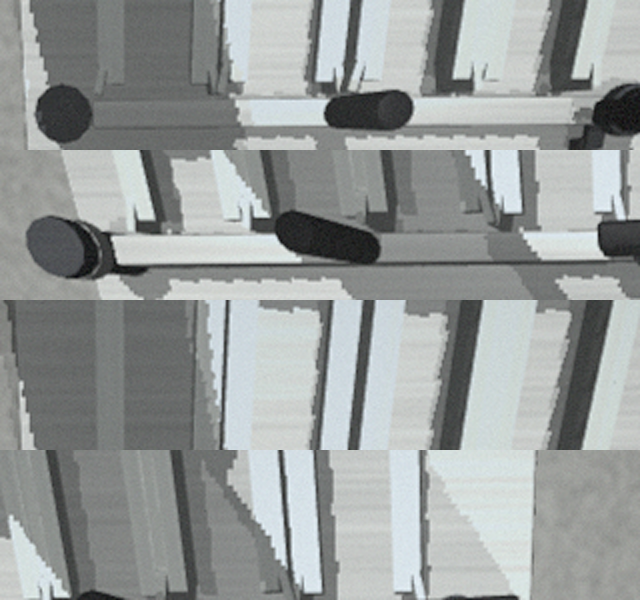

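```bash
cat >> h.py <<'E'
def tri(s1,p1,s2,p2):
    o1,d1=ray(s1,*p1);o2,d2=ray(s2,*p2);d1/=np.linalg.norm(d1);d2/=np.linalg.norm(d2)
    k=np.linalg.lstsq(np.c_[d1,-d2],o2-o1,rcond=None)[0];A=o1+k[0]*d1;B=o2+k[1]*d2
    return (A+B)/2,np.linalg.norm(A-B)
E
python3 - <<'E'
from h import *
v1,v2,v3,p1,p2=[load(n+'.png') for n in('v1','v2','v3','p1','p2')]
for s,c in((v1,((161,101),(480,99))),(v2,((283,211),(567,210))),(v3,((72,192),(362,190)))):
    A,B=[onz(s,*p,6)[:2] for p in c]; d=B-A; yaw=np.arctan2(-d[0],d[1]); ex=np.array([np.cos(yaw),np.sin(yaw)])
    print('front',A.round(1),B.round(1),np.linalg.norm(d).round(1),yaw.round(3),'origin',((A+B)/2-194*ex).round(1))
# knob: top disc / wing, post tops, hinge
E1=lambda x,y,X,Y,ox,oy:(X+(x-ox)/2.308,Y+(y-oy)/2.308)
# tab-top corners of plate1 & plate2 in p1, p2
P1R={'TR':E1(427,131,260,50,277,0),'BR':E1(431,161,260,50,277,0)}
P2R={'TR':E1(529,432,430,50,277,300),'BR':E1(531,463,430,50,277,300)}
for k in P1R: print('plateR tab +y',k,tri(p1,P1R[k],p2,P2R[k]))
P1L={'TL':E1(35,141,100,30,0,0),'BL':E1(48,170,100,30,0,0)}
P2L={'TL':E1(100,443,280,30,0,300),'BL':E1(110,477,280,30,0,300)}
for k in P1L: print('plateL tab -y',k,tri(p1,P1L[k],p2,P2L[k]))
# plate top corners
C1R=[(324,44),(434,24),(467,260),(366,273)];C2R=[(352,343),(466,324),(461,558),(357,574)]
C1L=[(51,58),(149,20),(245,247),(155,277)];C2L=[(47,357),(151,322),(208,549),(114,578)]
for a,b in zip(C1R,C2R): print('R',tri(p1,E1(*a,260,50,277,0),p2,E1(*b,430,50,277,300)))
for a,b in zip(C1L,C2L): print('L',tri(p1,E1(*a,100,30,0,0),p2,E1(*b,280,30,0,300)))
for n,s,x0,x1 in(('v2',v2,270,600),('v3',v3,20,370)):
  g=cv2.cvtColor(s['color'],cv2.COLOR_RGB2GRAY).astype(int)
  for v in(20,60,): print(n,v,[(x,g[v,x-2],g[v,x+2]) for x in range(x0,x1) if abs(g[v,x+1]-g[v,x-1])>22 and abs(g[v,x+1]-g[v,x-1])>=max(abs(g[v,x+2]-g[v,x]),abs(g[v,x]-g[v,x-2]))])
E
```

```text
front [ 616.1 -268.6] [584.1  29.6] 299.9 0.107 origin [ 407.2 -140.2]
front [ 614.7 -268.2] [583.6  29.7] 299.5 0.104 origin [ 406.2 -139.4]
front [ 616.1 -268.3] [584.2  29.9] 299.9 0.107 origin [ 407.2 -139.8]
plateR tab +y TR (array([461.14983976, 320.09155446,  59.91933561]), np.float64(0.04648605576492716))
plateR tab +y BR (array([469.98239569, 321.29271559,  61.74474159]), np.float64(0.26994634098716586))
plateL tab -y TL (array([449.84089188, 169.69406836,  50.53842468]), np.float64(0.22937523899327672))
plateL tab -y BL (array([459.18235414, 172.84141604,  51.77796894]), np.float64(1.733731102933979))
R (array([429.54298745, 284.14439348,  15.1974636 ]), np.float64(0.6909580937505023))
R (array([423.47263301, 323.12864858,  15.73237946]), np.float64(0.38606438226311063))
R (array([505.98511013, 336.26828429,  16.95902298]), np.float64(0.9853104214236408))
R (array([511.59410089, 297.15860299,  16.56459156]), np.float64(0.16411100213927016))
L (array([417.12688632, 150.92350597,   6.62468621]), np.float64(0.6786580892525137))
L (array([405.40280846, 188.41522087,   6.4096820
[... 2126 characters left out ...]
 np.int64(169)), (74, np.int64(187), np.int64(53)), (79, np.int64(53), np.int64(92)), (89, np.int64(109), np.int64(170)), (125, np.int64(186), np.int64(114)), (133, np.int64(119), np.int64(61)), (138, np.int64(56), np.int64(91)), (192, np.int64(125), np.int64(65)), (198, np.int64(53), np.int64(95)), (243, np.int64(110), np.int64(62)), (246, np.int64(55), np.int64(187)), (260, np.int64(190), np.int64(99)), (262, np.int64(103), np.int64(95)), (269, np.int64(98), np.int64(165)), (296, np.int64(161), np.int64(190)), (309, np.int64(189), np.int64(78)), (315, np.int64(98), np.int64(165)), (350, np.int64(159), np.int64(182)), (365, np.int64(182), np.int64(136)), (367, np.int64(150), np.int64(136))]
```

```bash
cat >> h.py <<'E'
RO=np.array([407.,-139.9]);RY=0.106;REX=np.array([np.cos(RY),np.sin(RY)]);REY=np.array([-np.sin(RY),np.cos(RY)])
def rack(x,y): return RO+x*REX+y*REY
def torack(X): d=np.array(X)[:2]-RO; return np.array([d@REX,d@REY])
E
python3 - <<'E'
from h import *
v2,v3=load('v2.png'),load('v3.png')
def zat(s,u,v,yr):
    o,d=ray(s,u,v); k=(yr-torack(o)[1])/(d[:2]@REY); X=o+k*d; return round(X[2],1),round(torack(X)[0],1)
for i,(u20,u60) in {1:(429,426),2:(503,497),3:(567,558)}.items():
    y=-81+54*i+14.5; print('v2 right, slot',i+1,zat(v2,u20,20,y),zat(v2,u60,60,y))
print('v2 slot1 right',zat(v2,363,20,-66.5),zat(v2,362,60,-66.5))
for i,(u20,u60) in {0:(64,74),1:(126,133),2:(187,192),3:(257,260)}.items():
    y=-81+54*i-14.5; print('v3 left, slot',i+1,zat(v3,u20,20,y),zat(v3,u60,60,y))
# knob, post, hinge estimates
print('knob top in v2/v3/top', 'pred axis',rack(97,122),'post',rack(97,-2),'hinge',rack(97,-122))
for n,s in(('v2',v2),('v3',v3)):
    print(n,proj(s,[*rack(97,122),69]),proj(s,[*rack(97,-2),80]),proj(s,[*rack(97,-122),29]))
E
```

```text
v2 right, slot 2 (np.float64(2.0), np.float64(16.2)) (np.float64(3.7), np.float64(48.7))
v2 right, slot 3 (np.float64(22.3), np.float64(22.6)) (np.float64(22.8), np.float64(52.6))
v2 right, slot 4 (np.float64(20.8), np.float64(22.5)) (np.float64(20.3), np.float64(52.5))
v2 slot1 right (np.float64(-32.3), np.float64(5.4)) (np.float64(-29.9), np.float64(42.1))
v3 left, slot 1 (np.float64(31.9), np.float64(47.0)) (np.float64(31.3), np.float64(75.7))
v3 left, slot 2 (np.float64(39.6), np.float64(49.7)) (np.float64(39.8), np.float64(77.7))
v3 left, slot 3 (np.float64(56.2), np.float64(55.2)) (np.float64(56.2), np.float64(81.2))
v3 left, slot 4 (np.float64(75.3), np.float64(61.3)) (np.float64(73.4), np.float64(84.8))
knob top in v2/v3/top pred axis [490.54776778  -8.32199843] post [ 503.66716728 -131.62601846] hinge [ 516.36336034 -250.95248946]
v2 [634.13026175 112.55787147] [473.88754311 113.22086293] [306.21895265 115.41144408]
v3 [340.12637099  79.55148837] [158.14174694  78.62604411] [51.7700283  88.25428146]
```

```bash
sed -i 's/^RO=np.array.*;RY=0.106;\(.*\)$/RY=0.106;\1\nRO=np.array([407.,-139.9])-8.3*REY/' h.py
python3 - <<'E'
from h import *
v2,v3=load('v2.png'),load('v3.png')
def zat(s,u,v,yr):
    o,d=ray(s,u,v); k=(yr-torack(o)[1])/(d[:2]@REY); X=o+k*d; return round(X[2],1)
for i,(u20,u60) in {1:(429,426),2:(503,497),3:(567,558)}.items():
    y=-81+54*i+14.5; print('v2 right, slot',i+1,zat(v2,u20,20,y),zat(v2,u60,60,y))
for i,(u20,u60) in {0:(64,74),1:(126,133),2:(187,192),3:(257,260)}.items():
    y=-81+54*i-14.5; print('v3 left, slot',i+1,zat(v3,u20,20,y),zat(v3,u60,60,y))
X,e=tri(v2,(462,114),v3,(146,76)); print('post top',X,e,torack(X))
for n,s in(('v2',v2),('v3',v3)): print(n,proj(s,[*rack(97,122),69]),proj(s,[*rack(97,-2),80]),proj(s,[*rack(97,-122),29]))
a,b=[onz(v3,u,82,69)[:2] for u in(300,359)]; print('wing',a,b,np.linalg.norm(a-b),(a+b)/2,torack((a+b)/2))
for p in ((97,122),):
  P=rack(*p)
  for aa in np.array([0,np.pi])+RY:   # pinch across gate normal: jaws along rack x
    for da in (0,.75,1.5):
      q=solve_ik([*P,37],down(aa+da)); print(aa+da, None if q is None else np.round(q,2))
E
```

```text
v2 right, slot 2 26.0 27.6
v2 right, slot 3 36.7 37.1
v2 right, slot 4 31.4 31.0
v3 left, slot 1 21.7 21.0
v3 left, slot 2 26.1 26.3
v3 left, slot 3 36.5 36.4
v3 left, slot 4 33.6 31.4
post top [ 503.91317146 -139.69912497   79.93005305] 2.1822631224649593 [96.39047576 -1.75382188]
v2 [622.86095938 112.6257766 ] [462.03224919 113.29232435] [296.77314167 115.4683029 ]
v3 [328.50267545  79.63791138] [145.91502566  78.71728138] [42.10322671 88.32540119]
wing [494.99770938 -36.71137079] [490.81768458   5.31107804] 42.229833207338004 [492.90769698 -15.70014638] [ 98.5660636  122.71357938]
0.106 [ 0.58  0.67 -0.76  2.07  0.73  0.7  -0.57]
0.856 [ 0.69  0.75 -0.92  2.06  0.88  0.78  0.07]
1.606 [ 0.77  0.84 -1.05  2.06  0.99  0.88  0.74]
3.247592653589793 [ 0.9   1.08 -1.31  2.05  1.22  1.14  2.24]
3.997592653589793 [-0.72  0.69  0.88  2.15 -0.86  0.71 -1.53]
4.747592653589793 [ 0.29  0.55 -0.4   2.09  0.39  0.57 -1.92]
```

Slot heights from the lips are 21, 26, 36 and 31 mm, so the order from the hinge is a, b, d, c. The plates present are a (6 mm, at (451,182)) and c (16 mm, at (468,310)). The post top triangulates to rack (96.4,-1.8,80), as it must. Now the latch.

```bash
cat >> h.py <<'E'
def st(m=''): print(m,'t%.1f'%get_clock(),'gap %.3f'%get_finger_gap(),'pos',np.round(get_eef_pos(),1),'F',np.round(get_force(),1),'Tz %.2f'%get_torque()[2])
def turn(P,z,a0,a1,n=8):
    for a in np.linspace(a0,a1,n+1)[1:]: movep([*P,z],down(a))
E
python3 - <<'E'
from h import *
P=rack(97.3,122); a=RY
gripper_to(0.6,60); movep([*P,150],down(a)); print('guard',move_linear([*P,37.5],rate=150,guard=15)); st('down')
gripper_to(0,60); st('grip')
turn(P,37.5,a,a+1.5); st('turned')
gripper_to(0.6); st('open'); move_linear([*P,150])
move_linear([*(P+REX*90-REY*40),230]); s=snap('wrist','k1.png'); s=snap('top','k1t.png')
E
python3 - <<'E'
import cv2,numpy as np
a=cv2.imread('pics/k1.png');b=cv2.imread('pics/k1t.png')[130:240,290:440]
cv2.imwrite('pics/k1m.png',np.hstack([a[:,100:500],cv2.resize(b,(400,293))[:293].repeat(1,0) if 0 else np.vstack([cv2.resize(b,(400,293)),np.zeros((107,400,3),np.uint8)])]))
E
```

```text
guard False
down t12.0 gap 0.598 pos [492.3 -16.   37.9] F [0.1 1.  0.4] Tz -0.05
grip t12.4 gap 0.105 pos [493.3 -16.5  38.9] F [-0.1 -0.7  7. ] Tz 0.03
turned t14.7 gap 0.104 pos [493.8 -14.8  38.9] F [3.  3.5 5.1] Tz -0.20
open t15.1 gap 0.603 pos [491.4 -16.7  37.3] F [ 1.2  0.  -0.3] Tz -0.02
```

View pics/k1m.png

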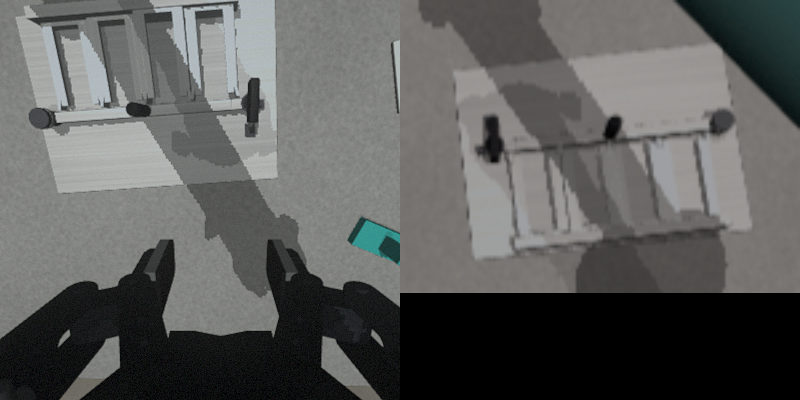

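The wing now stands across the gate (left picture at about (252,105)). Next I'll open the gate by the post.

```bash
cat >> h.py <<'E'
H=rack(97,-122)
def post(th): return H+120*(np.cos(th)*REY+np.sin(th)*REX)
def arc(t0,t1,z,n=14,k=1.0):
    for th in np.linspace(t0,t1,n+1)[1:]: move_linear([*post(th),z],down(RY-k*th),rate=100)
E
python3 - <<'E'
from h import *
print([solve_ik([*post(t),41.5],down(RY-t)) is not None for t in np.linspace(0,1.75,8)])
P=post(0)
movep([*P,150],down(RY)); print(move_linear([*P,41.5],guard=15)); gripper_to(0,60); st('grip')
arc(0,1.72,41.5); st('swung')
gripper_to(0.6); st('rel'); p=post(1.72); move_linear([*p,150])
s=snap('top','g1t.png');
E
python3 -c "
import cv2
b=cv2.imread('pics/g1t.png')[90:250,180:450];cv2.imwrite('pics/g1m.png',cv2.resize(b,(675,400)))"
```

```text
[True, True, True, True, True, True, True, True]
False
grip t19.6 gap 0.147 pos [ 505.6 -140.1   42.4] F [ 1.7 -0.3  5. ] Tz -0.01
swung t23.8 gap 0.149 pos [ 636.  -264.9   42.4] F [-1.9  1.7 11.1] Tz -0.21
rel t24.2 gap 0.603 pos [ 636.7 -264.3   40.9] F [0.2 0.2 0.1] Tz -0.06
```

View pics/g1m.png

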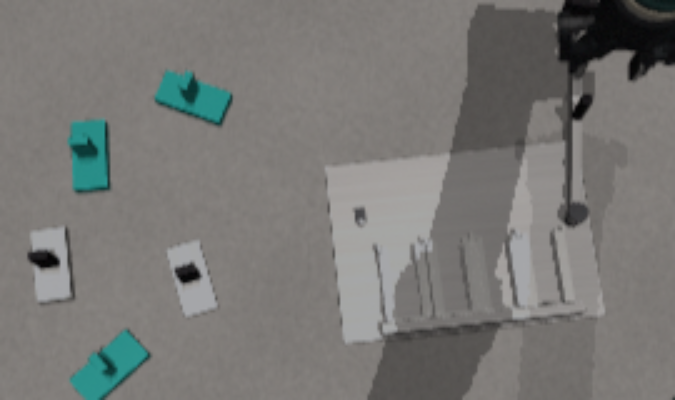

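The gate is open to about 1.72 rad. Plate c has shifted: it was at about (211,195) in the top view and is now near (200,196), so it was knocked. I'll re-measure it from close by.

```bash
cat >> h.py <<'E'
def plate_find(s,z,guess):
    img=s['color'].astype(int); v=img.max(2); sat=v-img.min(2)
    m=((v>140)&(sat<45)).astype(np.uint8)
    gx,gy=proj(s,[*guess,z]); out=[]
    m=cv2.morphologyEx(m,cv2.MORPH_OPEN,np.ones((3,3)))
    cs,_=cv2.findContours(m,cv2.RETR_EXTERNAL,cv2.CHAIN_APPROX_NONE)
    pts=[c for c in cs if cv2.contourArea(c)>40 and np.hypot(*(c[:,0].mean(0)-(gx,gy)))<70]
    if not pts: return None
    box=cv2.boxPoints(cv2.minAreaRect(np.vstack(pts)))
    W=np.array([onz(s,*p,z)[:2] for p in box]); e1=W[1]-W[0];e2=W[2]-W[1]
    L=e1 if np.linalg.norm(e1)>np.linalg.norm(e2) else e2
    yaw=(np.arctan2(L[1],L[0])+np.pi/2)%np.pi-np.pi/2
    return W.mean(0),yaw,sorted([np.linalg.norm(e1),np.linalg.norm(e2)])
E
python3 - <<'E'
from h import *
movep((560,345,120),down(np.pi/2)); s=snap('wrist','c1.png'); print(plate_find(s,16,(468,340)))
movep((540,190,120),down(np.pi/2)); s=snap('wrist','c2.png'); print(plate_find(s,6,(451,182)),get_clock())
a=[cv2.imread(f'pics/{n}.png')[:280,100:540] for n in('c1','c2')]; cv2.imwrite('pics/c12.png',np.vstack(a))
E
```

```text
(array([490.31293108, 286.57224341]), np.float64(1.375586950497992), [np.float64(227.38144841712568), np.float64(340.55560392627007)])
None 28.1083
```

View pics/c12.png

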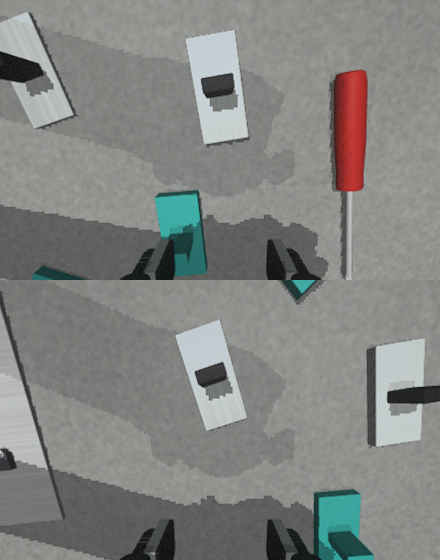

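Plate c's corners in c1 are (286,40), (334,30), (349,136) and (306,144). Plate a's in c2 are (276,57), (319,41), (346,139) and (308,150). I'll convert these and pick up plate c.

```bash
cat >> h.py <<'E'
def four(s,c,z):
    W=np.array([onz(s,*p,z)[:2] for p in c]); L=(W[2]+W[3]-W[0]-W[1])/2
    return W.mean(0),np.arctan2(L[1],L[0]),np.linalg.norm(L),np.linalg.norm((W[1]+W[2]-W[0]-W[3])/2)
E
python3 - <<'E'
from h import *
C=four(load('c1.png'),[(286,40),(334,30),(349,136),(306,144)],16); A=four(load('c2.png'),[(276,57),(319,41),(346,139),(308,150)],6)
print(C,A); np.savez('pl.npz',c=[*C[0],C[1]],a=[*A[0],A[1]])
for c,y,z,nm in((C,81,33,'c'),(A,-81,24,'a')):
  print(nm,[None if q is None else np.round(q,2) for q in (solve_ik([*c[0],60],down(c[1])),solve_ik([*rack(145,y),40],down(RY)),solve_ik([*rack(42,y),40],down(RY)))])
E
```

```text
(array([465.43287473, 341.84635245]), np.float64(0.17451243952048504), np.float64(82.57874564315578), np.float64(38.41406336968874)) (array([451.48597209, 181.82665714]), np.float64(0.309995799555668), np.float64(82.35713168298486), np.float64(37.09811353943666))
c [array([ 0.08,  0.93, -1.11,  1.85,  0.99,  1.04, -1.28]), array([ 0.84,  0.96, -1.14,  1.93,  1.06,  1.02, -0.7 ]), array([ 0.99,  0.88, -1.18,  2.16,  1.09,  0.93, -0.77])]
a [array([ 0.44,  0.88, -1.19,  2.06,  1.04,  0.99, -1.01]), array([ 1.07,  1.03, -1.15,  1.79,  1.08,  1.09, -0.38]), array([ 1.25,  0.96, -1.19,  2.01,  1.1 ,  1.02, -0.4 ])]
```

```bash
cat > place.py <<'E'
from h import *
import sys
def pick_place(k,zp,y,x=150):
    px,py,yaw=np.load('pl.npz')[k]; T=rack(x,y)
    gripper_to(0.55,100); movep([px,py,130],down(yaw)); print('g',move_linear([px,py,zp],guard=15)); gripper_to(0,100); st('grip')
    move_linear([px,py,zp+85],rate=100); st('lift')
    move_linear([*T,zp+85],down(RY),rate=200); st('over'); 
    print('touch',move_linear([*T,zp+16],rate=100),move_linear([*T,zp+3],rate=25,guard=6)); st('down')
    gripper_to(0.45); wait(.2); st('rel')
    move_linear([*T,150]);
E
python3 - <<'E'
from place import *
pick_place('c',32,81)
p=rack(250,81); movep([*p,120],down(np.pi/2+RY)); snap('wrist','d1.png'); snap('top','d1t.png'); st()
b=cv2.imread('pics/d1t.png')[90:250,180:450]
cv2.imwrite('pics/d1m.png',np.vstack([cv2.imread('pics/d1.png')[:250],cv2.resize(b,(640,379))[30:360]]))
E
```

```text
g False
grip t30.9 gap 0.096 pos [465.8 342.2  33. ] F [ 0.  -1.7  6.1] Tz -0.04
lift t31.9 gap 0.099 pos [465.3 341.4 116.4] F [-0.2 -0.4 -1.5] Tz -0.01
over t34.1 gap 0.098 pos [548.3 -50.7 117.1] F [-0.6  0.7 -1.4] Tz 0.00
touch False True
down t35.4 gap 0.095 pos [548.8 -52.   39. ] F [-1.1 -0.5  5. ] Tz -0.03
rel t36.0 gap 0.446 pos [548.  -52.1  38.1] F [-0.5 -0.4 -0.1] Tz 0.02
 t38.3 gap 0.450 pos [647.8 -41.2 120.1] F [ 0.  -0.2 -0.1] Tz -0.03
```

View pics/d1m.png

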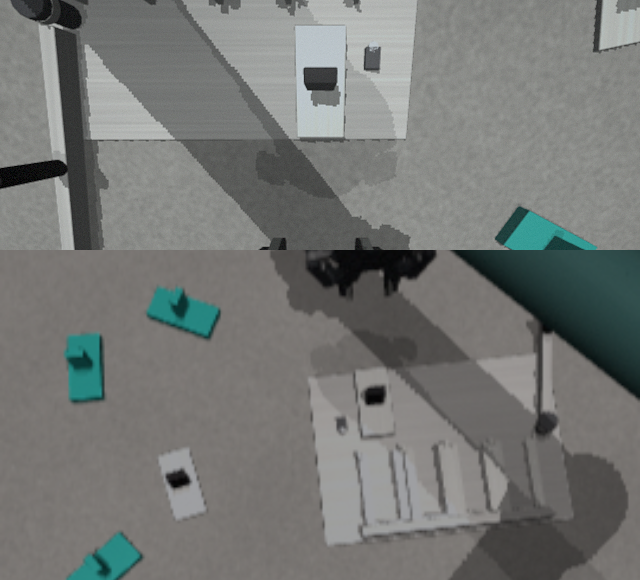

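Plate c lies on the apron in line with the last slot, corners about (295,26), (347,26), (344,138) and (298,137). I'll check its rack coordinates, then slide it in.

```bash
cat >> place.py <<'E'
def slide(zp,y,x0,y0=None):
    # grip at (x0,y0), shift to y, push home
    y0=y if y0 is None else y0
    P=rack(x0,y0); movep([*P,150],down(RY)); print('g',move_linear([*P,zp],guard=15)); gripper_to(0,100); st('grip')
    if abs(y-y0)>.3: move_linear([*rack(x0,y),zp],rate=40)
    print('entry',move_linear([*rack(115,y),zp],rate=60,guard=15)); st('entry'); print(torack(get_eef_pos()))
    g=move_linear([*rack(70,y),zp],rate=60,guard=20); st('mid'); print(g,torack(get_eef_pos()))
    if not g:
        g=move_linear([*rack(37,y),zp],rate=40,guard=20); st('home'); print(g,torack(get_eef_pos()))
E
python3 - <<'E'
from place import *
W=four(load('d1.png'),[(295,26),(347,26),(344,138),(298,137)],22); print(W,torack(W[0]),W[1]-RY)
r=torack(W[0]); 
slide(38.5,81,150,81.)
E
```

```text
(array([549.26663109, -52.19070154]), np.float64(0.1068895313904403), np.float64(83.35732473051199), np.float64(39.469574782395426)) [150.74791013  80.46497038] 0.000889531390440304
g False
grip t40.9 gap 0.098 pos [549.  -51.8  39.5] F [-1.2 -1.   5.8] Tz -0.05
entry False
entry t41.7 gap 0.102 pos [514.2 -55.2  39.5] F [2.3 0.1 7.9] Tz 0.03
[115.51520723  81.14868407]
mid t42.6 gap 0.098 pos [469.8 -60.   39.5] F [ 3.4 -0.5  7.3] Tz 0.03
False [70.94299696 81.10770078]
home t43.5 gap 0.099 pos [441.4 -63.   40.2] F [12.6  1.7  1. ] Tz -0.03
False [42.31129824 81.13770983]
```

Home at 42.3 mm against the stop. Now plate a: first check that it hasn't moved, by taking the same pose as before and comparing pictures.

Run:
```python
from place import *
gripper_to(0.4); st('rel'); P=torack(get_eef_pos()); move_linear([*rack(42,81),150]); 
movep((540,190,120),down(np.pi/2)); s=snap('wrist','c3.png'); o=load('c2.png')
br=lambda s:(s['color'][20:170,255:365].min(2)>150).astype(np.uint8)
a,b=br(o),br(s); print(a.sum(),b.sum(),(a!=b).sum(), [cv2.moments(x,True)['m10']/x.sum() for x in(a,b)],[cv2.moments(x,True)['m01']/x.sum() for x in(a,b)]); st()
```

```text
rel t43.9 gap 0.401 pos [434.8 -63.8  38.1] F [-0.2 -1.4 -0.2] Tz -0.01
3719 3708 275 [np.float64(55.8367840817424), np.float64(56.37486515641856)] [np.float64(72.5880613068029), np.float64(73.42071197411003)]
 t45.9 gap 0.400 pos [540.2 188.5 119.8] F [ 0.4  0.8 -0.2] Tz -0.00
```

Plate a hasn't moved (shift under 1 px), so I'll pick it up, place it and slide it in.

Run:
```python
from place import *
pick_place('a',24,-81)
p=rack(250,-60); movep([*p,130],down(np.pi/2+RY)); snap('wrist','d2.png'); snap('top','d2t.png'); st()
cv2.imwrite('pics/d2m.png',np.hstack([cv2.imread('pics/d2.png')[:250,:520],cv2.resize(cv2.imread('pics/d2t.png')[140:240,300:412],(280,250))]))
```

```text
g False
grip t48.7 gap 0.095 pos [451.9 181.8  24.9] F [-1.5 -1.6  4.9] Tz 0.00
lift t49.7 gap 0.095 pos [451.2 181.5 108.4] F [-0.1  0.1 -1.2] Tz 0.02
over t51.9 gap 0.094 pos [ 565.5 -211.8  109.1] F [-0.3 -0.1 -0.5] Tz 0.01
touch False True
down t53.1 gap 0.092 pos [ 565.8 -213.1   30.9] F [-0.5  0.1  4.5] Tz 0.04
rel t53.7 gap 0.451 pos [ 565.2 -213.    30. ] F [0.8 0.1 0.4] Tz -0.01
 t56.1 gap 0.449 pos [ 662.6 -181.7  130. ] F [-0.1 -0.7  0.6] Tz 0.01
```

View pics/d2m.png

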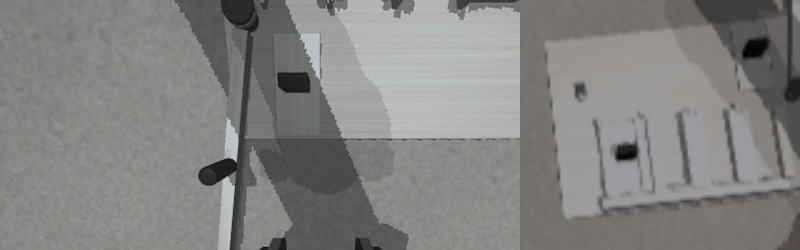

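Plate a lies on the apron in front of the hinge-side slot (corners (274,34), (320,33), (320,136), (276,137)). Plate c's tab sits mid-slot. Next I'll slide plate a in.

Run:
```python
from place import *
W=four(load('d2.png'),[(274,34),(320,33),(320,136),(276,137)],12); print(W,torack(W[0]),W[1]-RY)
slide(30.5,-81,150)
gripper_to(0.4); st('rel'); move_linear([*rack(42,-81),150])
```

```text
(array([ 566.42440716, -212.97517765]), np.float64(0.09304155930762821), np.float64(83.86696986218794), np.float64(39.464575097412556)) [150.79812779 -81.23238432] -0.012958440692371787
g False
grip t58.8 gap 0.096 pos [ 566.2 -213.    31.7] F [-0.4  0.4  5.9] Tz 0.04
entry False
entry t59.5 gap 0.099 pos [ 531.2 -216.5   31.7] F [2.5 0.4 8.2] Tz -0.01
[115.42949124 -80.99054094]
mid t60.4 gap 0.097 pos [ 486.9 -221.3   31.7] F [ 2.8 -0.2  8. ] Tz 0.04
False [ 70.79741022 -81.10876011]
home t61.4 gap 0.095 pos [ 458.6 -224.2   32.5] F [13.7  1.1  2.5] Tz 0.02
False [ 42.41990881 -81.0177238 ]
rel t61.8 gap 0.399 pos [ 452.  -224.8   29.9] F [ 0.2 -0.3  0.2] Tz -0.00
```

Both are home (42.3 and 42.4 mm against the stop). I'll check for any other light plates, then shut the gate and turn the knob back.

Run:
```python
from place import *
for f in('d2t','g1t'):
    s=load(f+'.png'); i=s['color'].astype(int); m=((i.min(2)>135)&(i.max(2)-i.min(2)<30)).astype(np.uint8)
    n,_,stt,c=cv2.connectedComponentsWithStats(m); print(f,[(stt[k,4],c[k].round()) for k in range(1,n) if stt[k,4]>25])
P=post(1.72)
gripper_to(0.6,60); movep([*P,160],down(RY-1.72)); print(move_linear([*P,41.5],guard=15)); gripper_to(0,60); st('grip')
arc(1.72,0,41.5); arc(0,-0.03,41.5,1); st('shut'); print(torack(get_eef_pos()))
gripper_to(0.5); st('rel'); move_linear([*post(0),160])
p=rack(190,60); movep([*p,200],down(np.pi/2+RY)); snap('wrist','f1.png'); snap('top','f1t.png'); st()
cv2.imwrite('pics/f1m.png',np.vstack([cv2.imread('pics/f1.png')[:250],cv2.imread('pics/f1t.png')[50:350]]))
```

```text
d2t [(np.int32(86), array([410., 118.])), (np.int32(4342), array([349., 189.])), (np.int32(27), array([389., 171.])), (np.int32(179), array([544., 179.])), (np.int32(66), array([406., 200.])), (np.int32(664), array([604., 261.])), (np.int32(61), array([161., 240.])), (np.int32(162), array([448., 363.]))]
g1t [(np.int32(118), array([532., 137.])), (np.int32(37), array([160., 149.])), (np.int32(105), array([410., 155.])), (np.int32(1748), array([398., 187.])), (np.int32(2341), array([331., 183.])), (np.int32(312), array([200., 195.])), (np.int32(324), array([257., 201.])), (np.int32(57), array([554., 192.])), (np.int32(148), array([536., 249.])), (np.int32(79), array([160., 239.])), (np.int32(29), array([142., 245.])), (np.int32(41), array([384., 390.]))]
False
grip t65.7 gap 0.150 pos [ 637.6 -264.6   42.5] F [-1.1 -0.9  5.3] Tz -0.02
shut t70.1 gap 0.148 pos [ 505.5 -138.6   42.5] F [14.9  3.6 -4.2] Tz 0.01
[98.06256592 -0.80306715]
rel t70.5 gap 0.494 pos [ 500.4 -140.3   41.2] F [ 0.6 -0.3 -0.2] Tz -0.03
 t72.8 gap 0.495 pos [590.2 -68.8 199.7] F [ 0.5  0.2 -0.2] Tz -0.03
```

View pics/f1m.png

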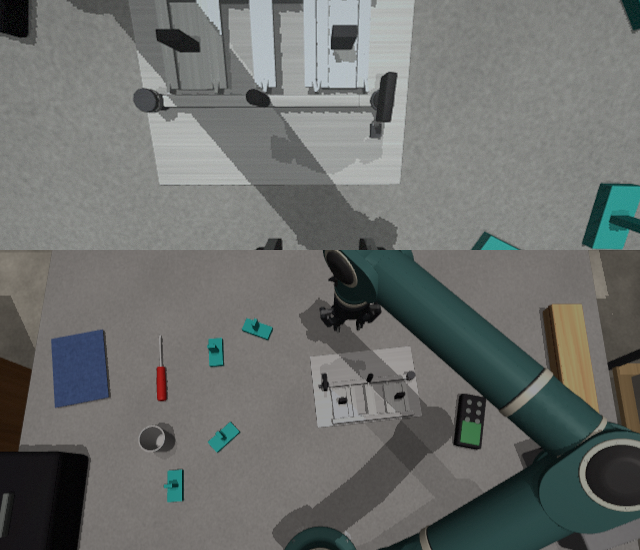

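The gate is shut, both plates are in, and no other aluminium plate is on the bench. Now the knob goes back.

Run:
```python
from place import *
P=rack(97.3,122); a=RY+1.48
gripper_to(0.6,60); movep([*P,160],down(a)); print(move_linear([*P,37.5],guard=15)); gripper_to(0,60); st('grip')
turn(P,37.5,a,RY-0.06,9); st('turned')
R=Rot.from_rotvec(get_orientation()).as_matrix()[:,2]; print('jaw yaw-RY',np.arctan2(R[1],R[0])-RY)
gripper_to(0.6); st('rel'); move_linear([*P,160])
p=rack(190,60); movep([*p,200],down(np.pi/2+RY)); s=snap('wrist','z1.png'); snap('top','z1t.png'); st()
a=cv2.resize(cv2.imread('pics/z1.png')[0:200,120:420],(780,520)); cv2.imwrite('pics/z1m.png',a)
```

```text
False
grip t75.0 gap 0.101 pos [492.6 -14.9  39.1] F [-0.5  2.9  6. ] Tz 0.01
turned t77.6 gap 0.106 pos [493.5 -14.8  39.1] F [2.5 3.8 7.8] Tz 1.17
jaw yaw-RY -0.05132013084939163
rel t78.0 gap 0.600 pos [491.3 -16.9  37.2] F [ 1.   0.7 -0.2] Tz -0.00
 t80.6 gap 0.597 pos [590.2 -68.2 199.9] F [-0.4  0.2  0.3] Tz 0.02
```

View pics/z1m.png

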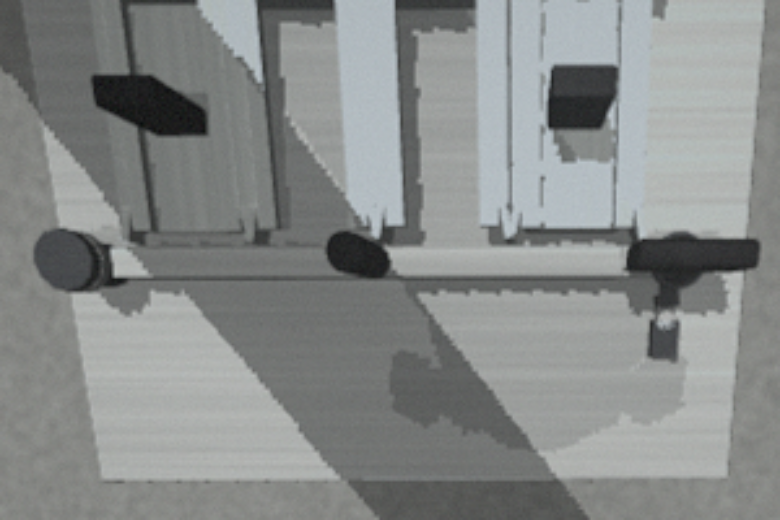

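The wing (630–760, 255) is in line with the gate again, and the end stop was felt at 1.2 N m. A last check of the tab tops, then I'll hand in.

Run:
```python
from h import *
s=load('z1.png')
print('c',torack(onz(s,120+584/2.6,80/2.6,67)),'a',torack(onz(s,120+122/2.6,90/2.6,57)))
hand_in(); print(get_clock())
```

```text
c [42.73441043 80.35466821] a [ 43.14535021 -81.52659189]
the job is handed in; nothing more can be done
the job is handed in; nothing more can be done
```

I loaded the rack and handed the job in at about 81 s on the clock; `hand_in` gives no verdict. I turned the knob clear, swung the gate open to about 1.72 rad, and slid in the two plates that were present. Then I shut the gate and turned the knob back.

- **Plates:** only plate a (6 mm) and plate c (16 mm) were on the bench. Plate c was knocked about 3 cm aside early on, so I measured it again before picking it up.
- **Slots:** the lip heights gave the order a, b, d, c from the hinge. Plate a went into the slot at y = -81 and plate c into the one at y = 81.
- **Home position:** the arm stopped against the end stops with the tabs at 42.4 mm (a) and 42.3 mm (c), where 42 mm is fully home. The last picture gave 43.1 mm and 42.7 mm, which agrees within the 2 mm calibration.
- **Gate and latch:** the gate was pushed to its stop with about 15 N. The knob was turned to its stop with 1.2 N m, and the last picture shows its wing in line with the gate.
- **Bystanders:** I did not touch the meter, cup, screwdriver or turquoise look-alikes.

The only disagreement was in measuring: the base plate's outline is about 8 mm off-centre from the row of slots. I corrected for it using the post, knob and lips. The automatic plate finder also failed on both plates, so I measured their corners by hand. No check failed at the end.

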